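# Post the small jar lid edge-on into the lid box

### The arm

A 6-joint arm with a two-finger parallel gripper is mounted at the origin on a cart in front of the work surface, level with it; the furniture and walls round the work are solid. World frame = base frame: x ahead of the robot, y to its left, z up, the work surface at z = 0. Lengths are in m, angles in degrees, forces in N, time in s.
With the tool pointing down it reaches from about 0.4 to 0.825 m from the base axis. Payload 7 kg.
Tool frame: the origin (TCP) lies at the centre of the arm's flange, where the gripper is bolted on; the fingertips stand 178 mm ahead of it and the grasp point (between the pads) lies 159 mm ahead of it; x points along the fingers, y is the direction in which the jaws open and shut, and the axes are right-handed (so a half turn about x gives the same grasp; the last joint's range is limited). The gripper opens to 88 mm and grips with 3 to 60 N. Pads are 19 mm wide; open, the fingers measure 130 mm over their backs; the gripper's body (78 mm by 193 mm) begins 47 mm behind the grasp point.
Start: joints at [-59.41, 20.546, 0.682, 0, -70.136, -16.507], TCP at [0.164, -0.655, 0.405] pointing down, gripper open.
Joint ranges: [-176.03, 176.03], [-82.01, 121.73], [-58.28, 71.71], [-173.87, 95.51], [-174.79, -0.11], [-173.66, 173.66]. Speed limits (degrees/s): [136.94, 136.94, 172.46, 180, 180, 180].

### API

Orientations are given as [roll, pitch, yaw] about the fixed x, y, z axes, in that order (R = Rz(yaw) Ry(pitch) Rx(roll)).
In Python, from plant import ctrl gives the robot as it stands. The module is installed in compiled form; this text tells all that it offers.
- The arm moves only by the shell command python3 -m inch 'ROWS'. ROWS is JSON, one flat list of numbers, 7 for each row, row after row: the shift along the tool's x, y, z in m, then the turn, a rotation vector about the tool's x, y, z in degrees, then the finger opening in m, from 0 to 0.0876. In form: [dx, dy, dz, rx, ry, rz, hand, dx, dy, dz, rx, ry, rz, hand, ...]. A call has 1 to 20 rows; each row shifts and turns the pose as measured when the row begins, along the tool's axes as they then stand; what a row does not reach is not made up. A row lasts 1/8 s, in which the tool goes at most 62.5 mm and 10.7 degrees, less where a joint would pass 70% of its speed; a pose out of reach is approached as far as the arm can. A call with a gripper value outside its range is refused whole. The fingers move at their own pace and stop on an object; the grip force is fixed at half the most. Time passes only in rows, so rows that do not move let the fingers close. It gives the time, the measured TCP pose, the force and the opening at its end, in the units of the state.
- ctrl.get_obs(): the state, without advancing time (a new reading comes with each control period).
- ctrl.snapshot(name): name is "scene" or "side" or "wrist"; returns a dict with "color" (480x640x3 uint8, red, green, blue), "depth" (480x640 float32, m along the optical axis (not along the pixel's ray), 0 where there is no reading), "K" (3x3 intrinsics, pixels), "position" and "attitude" of the camera in the world; the wrist camera has in their place "hand_eye" (4x4, takes a point from camera to tool coordinates, whose origin is the TCP and whose axes are the tool frame's). Camera axes: x right, y up, looking along -z (the intrinsics and any distortion apply to the point x, -y, -z); pixel columns grow to the right and rows downward; lengths in m; the calibration is good to about 2 mm. A picture is of the moment at which its call begins: read the wrist's pose just before it.
- ctrl.close_job(): hands the job in, once; it reports no verdict.
The state is a dict: "clock": time; "joint_pos": joint angles; "qvel": joint speeds; "tau": joint torques, N m; "tool_pos": TCP position; "orientation": TCP orientation; "force": force on the tool from outside, world axes, zero at the start; "moment": the same for the moment, N m; "opening": finger opening in m.
Only numpy, scipy, OpenCV 4.12 (cv2) and the standard library are available. Lean on these libraries where they do the work, as an engineer would, in place of code of your own. Each camera call takes 0.05 s, during which the arm holds its last target.

### The job

Two metal jar lids are drying, each leaning on its own little wooden stand. Take the smaller lid, turn it upright so that it is edge-on to the slot in the top of the plywood lid box, and post it through the slot so that it drops inside. Leave the larger lid leaning on its stand.

Things in the scene. Friction and masses are not known exactly. Their poses are not given: they have to be found in the camera images.
- lid_small: The smaller metal screw lid: disc 62 mm across, 13 mm thick, solid, 20 to 45 g. It leans at 22 degrees from upright, upper edge towards the robot, about 116 mm above the bench. Origin: centre of the flat face that lies on its stand; z axis: the disc's axis, from there through the thickness (as it leans: away from the robot and upward). It lifts out along its own plane.
- lid_large: The larger lid: same kind of disc, 73 mm across, 13 mm thick, leaning in the same way on the other, identical stand; origin and z axis as for the small lid. It must stay there. Which lid is on the left varies.
- stand_a: The small lid's wooden stand, fixed; base 110 x 84 x 14 mm, z up, x away from the robot; origin: centre of its underside. A sloping plate 64 mm wide and two dowels (36 mm apart, 18 mm long) hold only the lower half of the lid: the upper 30 mm of both its faces is free to be pinched across the thickness.
- lid_box: Closed plywood box, fixed; 126 mm along x, 146 mm along y, 102 mm high, z up; origin: centre of its underside. In its top, edged by a steel plate, a slot 28 mm wide along the box's x and 90 mm long along its y, centred at [0, 0, 0.102] in the box frame; top 10 mm thick. Hollow, 86 mm deep under the top: a lid let go upright in the slot falls right in.

How it is judged:
By the outcome, as a careful person would: the job done as asked, in the order asked, and still so for the second after the job is handed in, with the robot touching nothing.
It also fails if it takes over 40 s, if anything falls off the work surface, if the arm or the gripper's body presses on something with over 40 N, if the wrist force passes 120 N, or if a joint passes its speed limit or range.

## Working session

There is one attempt and no reset: what is moved stays moved. The work goes in short steps, Python scripts to look and compute and a shell command to move; the robot and the scene stay as the last step left them, time stands still between calls to the robot, and variables do not carry over. Pictures are saved under pics/ and viewed, and the job is handed in when it is done.

```bash
mkdir -p pics; ls
python3 - <<'E'
from plant import ctrl
import cv2
print(ctrl.get_obs())
for n in ("scene","side","wrist"):
    s=ctrl.snapshot(n)
    cv2.imwrite(f"pics/{n}0.png",s["color"][:,:,::-1])
    print(n,s["K"],s.get("position"),s.get("attitude"),s.get("hand_eye"),[k for k in s])
E
```

```text
pics
{'clock': 0.0, 'joint_pos': array([-5.94090768e+01,  2.05927743e+01,  6.34305194e-01, -2.11785834e-02,
       -7.01345257e+01, -1.65057446e+01]), 'qvel': array([-0.03379582, -0.03381714, -0.10219457,  0.11949951, -0.06070357,
        0.03628137]), 'tau': array([-8.65404490e-04, -5.82717061e+01,  2.93041921e+01,  6.99676797e+00,
        6.67884975e-03, -1.17167656e-04]), 'tool_pos': array([ 0.16421793, -0.65452876,  0.40370802]), 'orientation': array([ 94.42342717,  89.9048972 , 108.50139283]), 'force': array([-0.27216376,  0.19799017,  0.55562607]), 'moment': array([0.04470002, 0.02527465, 0.04553073]), 'opening': 0.08758541745575459}
scene [[438.58597563   0.         312.39270882]
 [  0.         438.58597563 244.49636171]
 [  0.           0.           1.        ]] [0.13948904 0.55297999 0.59137673] [  52.61738133   -0.85240779 -140.58426152] None ['color', 'depth', 'K', 'position', 'attitude']
side [[513.14282196   0.         322.55776726]
 [  0.         513.14282196 235.94194698]
 [  0.           0.           1.        ]] [ 0.48841941 -0.72661517  0.48335859] [62.54650155  0.10251108 -3.22579778] None ['color', 'depth', 'K', 'position', 'attitude']
wrist [[386.50363266   0.         319.83973663]
 [  0.         386.50363266 235.11021329]
 [  0.           0.           1.        ]] None None [[ 1.23500385e-03  2.70571200e-01 -9.62699174e-01  2.10586761e-02]
 [ 9.99999235e-01 -3.97720433e-04  1.17107320e-03 -5.29402348e-04]
 [-6.60264499e-05 -9.62699884e-01 -2.70571484e-01 -7.24280620e-02]
 [ 0.00000000e+00  0.00000000e+00  0.00000000e+00  1.00000000e+00]] ['color', 'depth', 'K', 'hand_eye']
```

View pics/scene0.png

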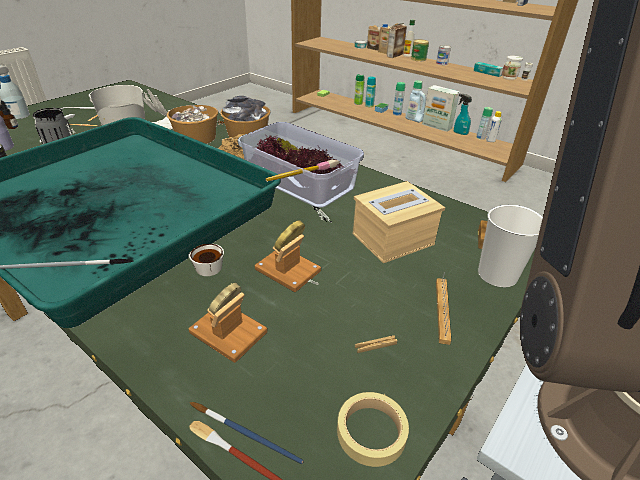

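View pics/side0.png

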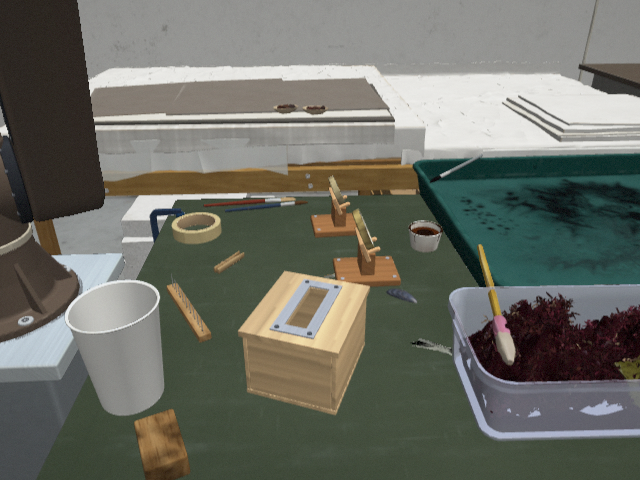

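View pics/wrist0.png

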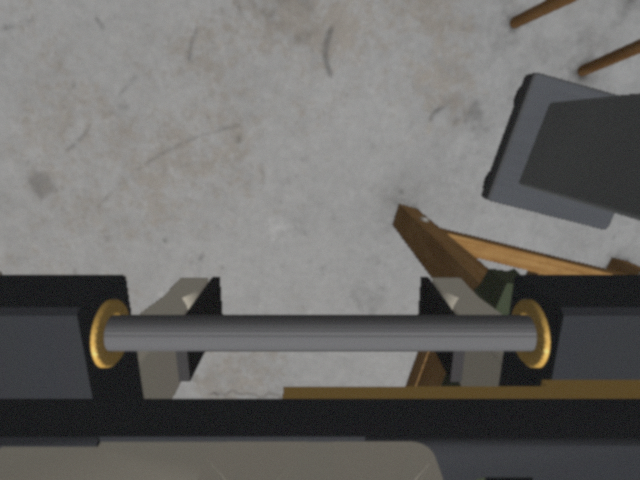

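The scene view shows lids at about (289,237) and (225,300) on their stands, and the box slot at about (400,200). In the side view the stands are at about (335,215) and (365,260), and the slot at about (308,305). Next I'll use depth to get world points.

```bash
cat > h.py <<'E'
import numpy as np, cv2
from scipy.spatial.transform import Rotation as R
from plant import ctrl
def cloud(s, T=None):
    K=s["K"]; d=s["depth"]; v,u=np.mgrid[0:480,0:640]
    x=(u-K[0,2])/K[0,0]*d; y=(v-K[1,2])/K[1,1]*d
    P=np.stack([x,-y,-d],-1)
    if T is None:
        Rm=R.from_euler('xyz',s["attitude"],degrees=True).as_matrix(); t=s["position"]
    else: Rm,t=T[:3,:3],T[:3,3]
    W=P@Rm.T+t; W[d<=0]=np.nan
    return W
def tool(o): 
    T=np.eye(4); T[:3,:3]=R.from_euler('xyz',o["orientation"],degrees=True).as_matrix(); T[:3,3]=o["tool_pos"]; return T
def wrist():
    o=ctrl.get_obs(); s=ctrl.snapshot("wrist"); T=tool(o)@s["hand_eye"]; return o,s,cloud(s,T)
E
python3 - <<'E'
from h import *
np.set_printoptions(precision=4,suppress=True)
o=ctrl.get_obs(); print(tool(o))
for n,bx in (("scene",(180,200,150,170)),("side",(300,165,110,130))):
    s=ctrl.snapshot(n); W=cloud(s)
    x,y,w,h=bx; cv2.imwrite(f"pics/{n}_crop.png",cv2.resize(s["color"][y:y+h,x:x+w,::-1],None,fx=5,fy=4.4 if n=="side" else 3.5,interpolation=cv2.INTER_CUBIC))
    pts={"scene":[(300,320),(288,238),(225,300),(288,268),(225,340),(400,187),(375,205),(440,210),(405,224),(400,200)],"side":[(450,320),(335,190),(362,225),(365,270),(308,305),(285,325),(340,285)]}[n]
    for u,v in pts: print(n,u,v,W[v,u])
E
```

```text
[[-0.0004 -0.2433  0.97    0.1642]
 [ 0.0012  0.97    0.2433 -0.6546]
 [-1.      0.0012 -0.0001  0.4039]
 [ 0.      0.      0.      1.    ]]
scene 300 320 [0.4982 0.1381 0.    ]
scene 288 238 [0.5866 0.0692 0.1035]
scene 225 300 [0.554  0.2535 0.1017]
scene 288 268 [0.5952 0.0619 0.0206]
scene 225 340 [0.5567 0.2634 0.0137]
scene 400 187 [ 0.5269 -0.2385  0.101 ]
scene 375 205 [ 0.5263 -0.1348  0.1034]
scene 440 210 [ 0.4174 -0.2159  0.0972]
scene 405 224 [ 0.4537 -0.1374  0.0866]
scene 400 200 [ 0.5285 -0.2522  0.06  ]
side 450 320 [ 0.7219 -0.0908 -0.001 ]
side 335 190 [0.5652 0.2119 0.0965]
side 362 225 [0.5943 0.02   0.113 ]
side 365 270 [0.6029 0.0236 0.0248]
side 308 305 [ 0.501  -0.1168  0.0547]
side 285 325 [ 0.4706 -0.2243  0.1022]
side 340 285 [ 0.5444 -0.142   0.1034]
```

View pics/scene_crop.png

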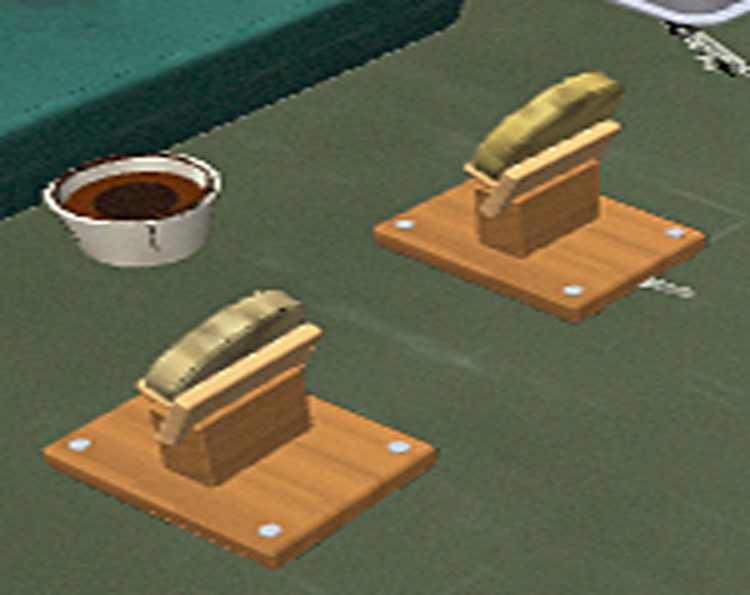

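View pics/side_crop.png

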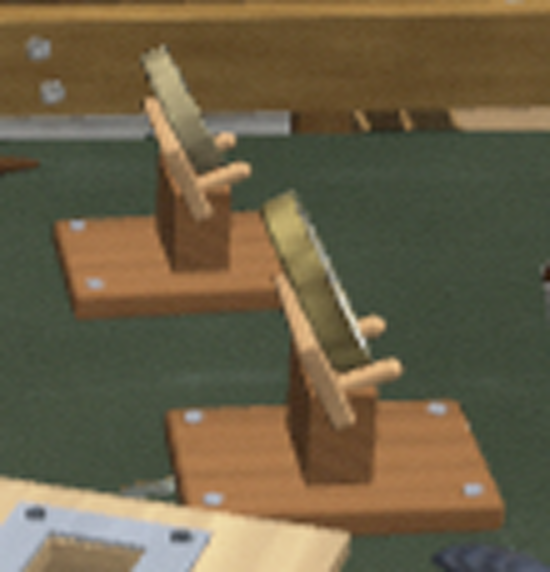

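Run:
```python
from h import *
np.set_printoptions(precision=4,suppress=True)
for n in ("scene","side"):
    s=ctrl.snapshot(n); W=cloud(s); hsv=cv2.cvtColor(s["color"],cv2.COLOR_RGB2HSV)
    X,Y,Z=W[...,0],W[...,1],W[...,2]
    for name,(y0,y1) in {"near":(-.03,.12),"far":(.16,.32)}.items():
        m=(Y>y0)&(Y<y1)&(X>.45)&(X<.68)&(Z>.03)&(Z<.16)
        hi=m&(Z>.085)   # free part of lid
        P=W[hi]; print(n,name,m.sum(),hi.sum(),"max z",np.percentile(P[:,2],[98,100]),"y",np.percentile(P[:,1],[0,2,98,100]),"x",np.percentile(P[:,0],[2,98]))
        b=(Y>y0)&(Y<y1)&(X>.45)&(X<.68)&(Z>.011)&(Z<.017)
        q=W[b][:,:2].astype(np.float32); print("  base",cv2.minAreaRect(q),b.sum())
        for zz in np.arange(.03,.125,.01):
            k=m&(abs(Z-zz)<.005)
            if k.sum()>5: print("   z%.2f n%d x %.3f %.3f y %.3f %.3f col"%(zz,k.sum(),*np.percentile(X[k],[2,98]),*np.percentile(Y[k],[2,98])),np.median(s["color"][k],0))
    t=(Y>-.35)&(Y<-.08)&(X>.36)&(X<.68)&(abs(Z-.102)<.006)
    print(n,"boxtop",cv2.minAreaRect(W[t][:,:2].astype(np.float32)),np.median(Z[t]))
    st=t&(hsv[...,1]<70); q=W[st][:,:2].astype(np.float32)
    print("  steel",cv2.minAreaRect(q),st.sum())
    slot=(Z<.095)&(Y>-.35)&(Y<-.08)
```

```text
scene near 956 397 max z [0.126  0.1275] y [0.0177 0.0234 0.087  0.0883] x [0.5807 0.6008]
  base ((0.6058686375617981, 0.05180485174059868), (0.11115086078643799, 0.08521674573421478), 0.8222010135650635) 1012
   z0.03 n56 x 0.593 0.615 y 0.028 0.076 col [119.   82.5  45. ]
   z0.04 n86 x 0.593 0.617 y 0.029 0.077 col [118.  81.  45.]
   z0.05 n98 x 0.593 0.616 y 0.028 0.083 col [114.   79.5  44. ]
   z0.06 n102 x 0.594 0.621 y 0.029 0.083 col [170.5 123.   69. ]
   z0.07 n59 x 0.590 0.601 y 0.023 0.084 col [108.  85.  58.]
   z0.08 n158 x 0.589 0.607 y 0.020 0.085 col [201.  156.  101.5]
   z0.09 n71 x 0.591 0.605 y 0.021 0.087 col [90. 81. 48.]
   z0.10 n82 x 0.587 0.601 y 0.021 0.087 col [94.  83.5 50. ]
   z0.11 n91 x 0.583 0.597 y 0.024 0.084 col [146. 129.  74.]
   z0.12 n136 x 0.580 0.593 y 0.030 0.076 col [186.5 164.5  91. ]
scene far 1172 417 max z [0.116  0.1173] y [0.2146 0.2183 0.2721 0.2743] x [0.5519 0.5685]
  base ((0.5736864805221558, 0.24277479946613312), (0.11220640689134598, 0.08486940711736679), 3.8997581005096436) 1581
   z0.03 n65 x 0.560 0.579 y 0.218 0.268 co
[... 2012 characters left out ...]
 44.]
   z0.05 n64 x 0.561 0.587 y 0.208 0.262 col [103.5  71.5  46. ]
   z0.06 n95 x 0.563 0.595 y 0.207 0.261 col [158. 123.  87.]
   z0.07 n42 x 0.563 0.588 y 0.207 0.262 col [127. 105.  73.]
   z0.08 n84 x 0.557 0.580 y 0.208 0.269 col [168. 135.  96.]
   z0.09 n38 x 0.562 0.577 y 0.208 0.272 col [134.5 125.5  94. ]
   z0.10 n41 x 0.558 0.572 y 0.211 0.230 col [166. 154. 117.]
   z0.11 n59 x 0.553 0.568 y 0.217 0.252 col [174. 161. 122.]
side boxtop ((0.5705634951591492, -0.21244674921035767), (0.15126174688339233, 0.2804986834526062), 68.22021484375) 0.10057138854324876
  steel ((0.5710347890853882, -0.20323218405246735), (0.14167137444019318, 0.2807478904724121), 70.6325912475586) 2000
```

The far (left) lid tops out at 0.116, so it is the small one; the near one reaches 0.127. Next I'll measure the box.

Run:
```python
from h import *
np.set_printoptions(precision=4,suppress=True)
for n,bx in (("scene",(340,165,110,110)),("side",(235,260,150,110))):
    s=ctrl.snapshot(n); W=cloud(s); hsv=cv2.cvtColor(s["color"],cv2.COLOR_RGB2HSV)
    x,y,w,h=bx; M=np.zeros((480,640),bool); M[y:y+h,x:x+w]=1
    X,Y,Z=W[...,0],W[...,1],W[...,2]
    t=M&(abs(Z-.102)<.007)&(X<.62)&(Y<-.06)
    num,l,st,c=cv2.connectedComponentsWithStats(t.astype(np.uint8)); k=1+np.argmax(st[1:,4]); t=l==k
    # solidify: cast rays of mask boundary to plane z=.102
    Rm=R.from_euler('xyz',s["attitude"],degrees=True).as_matrix()
    def cast(px,z=.102):
        px=np.asarray(px,float).reshape(-1,2); K=s["K"]
        d=np.c_[(px[:,0]-K[0,2])/K[0,0],-(px[:,1]-K[1,2])/K[1,1],-np.ones(len(px))]@Rm.T
        return s["position"]+d*((z-s["position"][2])/d[:,2])[:,None]
    cs,hier=cv2.findContours(t.astype(np.uint8),cv2.RETR_CCOMP,cv2.CHAIN_APPROX_NONE)
    for i,c in enumerate(cs):
        if len(c)>25: print(n,"contour",len(c),hier[0][i][3],cv2.minAreaRect(cast(c)[:,:2].astype(np.float32)))
    st_=M&(hsv[...,1]<60)&(hsv[...,2]>90)&t
    print("  steel",st_.sum(),cv2.minAreaRect(cast(np.argwhere(st_)[:,::-1])[:,:2].astype(np.float32)))
    cv2.imwrite(f"pics/{n}_box.png",cv2.resize(s["color"][y:y+h,x:x+w,::-1],None,fx=5,fy=5,interpolation=cv2.INTER_CUBIC))
```

```text
scene contour 187 -1 ((0.49526023864746094, -0.17774975299835205), (0.1515912413597107, 0.13377076387405396), 67.85476684570312)
scene contour 73 0 ((0.4971945881843567, -0.17943939566612244), (0.0847548320889473, 0.026293786242604256), 67.84199523925781)
  steel 540 ((0.49899521470069885, -0.18457543849945068), (0.11976400017738342, 0.058410000056028366), 68.03103637695312)
side contour 321 -1 ((0.49886354804039, -0.19041277468204498), (0.15240199863910675, 0.12745557725429535), 68.06671142578125)
side contour 110 0 ((0.49927055835723877, -0.1887277364730835), (0.08458348363637924, 0.027051324024796486), 68.45929718017578)
  steel 1685 ((0.4820747375488281, -0.1834268718957901), (0.13001269102096558, 0.09107134491205215), 68.05355072021484)
```

```bash
python3 -m inch '[0,0.0306,0.0444,0,0,0,0.0876, 0,0.0306,0.0444,0,0,0,0.0876, 0,0.0306,0.0444,0,0,0,0.0876, 0,0.0306,0.0444,0,0,0,0.0876, 0,0.0306,0.0444,0,0,0,0.0876, 0,0.0306,0.0444,0,0,0,0.0876, 0,0.0306,0.0444,0,0,0,0.0876, 0,0.0306,0.0444,0,0,0,0.0876]'
```

```text
clock: 1.45
tool_pos: [0.4553, -0.3242, 0.4048]
orientation: [-43.1, 89.9, -29.4]
force: [0.6, -0.8, 0.2]
opening: 0.0877
```

Run:
```python
from h import *
o,s,W=wrist(); cv2.imwrite("pics/w1.png",s["color"][:,:,::-1]); print(tool(o).round(3))
```

```text
[[ 0.002 -0.237  0.971  0.455]
 [-0.001  0.971  0.237 -0.324]
 [-1.    -0.002  0.002  0.405]
 [ 0.     0.     0.     1.   ]]
```

View pics/w1.png

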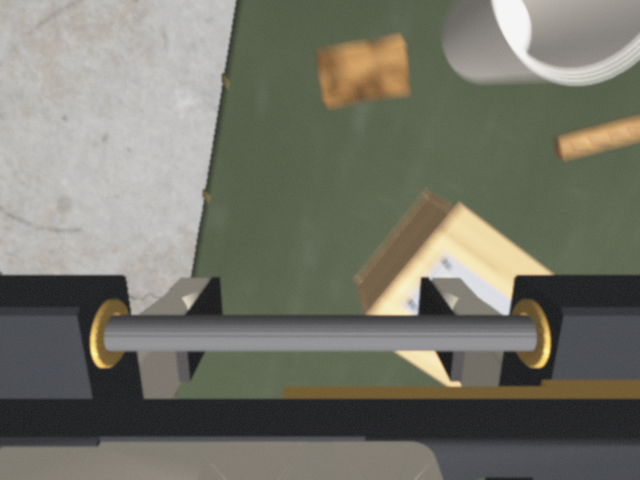

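The wrist view shows the slot partly hidden behind the right finger, at about (460,280). I'll shift so it sits in the clear area.

```bash
python3 -m inch '[0,0.03,0.037,0,0,0,0.0876, 0,0.03,0.037,0,0,0,0.0876, 0,0.03,0.037,0,0,0,0.0876, 0,0.03,0.037,0,0,0,0.0876,0,0,0,0,0,0,0.0876]'
python3 - <<'E'
from h import *
o,s,W=wrist(); cv2.imwrite("pics/w2.png",s["color"][:,:,::-1]); print(tool(o).round(3),o["qvel"].round(2))
E
```

```text
clock: 2.12
tool_pos: [0.5779, -0.162, 0.4059]
orientation: [-24.4, 89.7, -10.4]
force: [-0.2, -0.3, 0.5]
opening: 0.0876
[[ 0.006 -0.242  0.97   0.578]
 [-0.001  0.97   0.242 -0.162]
 [-1.    -0.002  0.005  0.406]
 [ 0.     0.     0.     1.   ]] [-1.28 -0.86 -1.14  0.16 -0.42  0.67]
```

View pics/w2.png

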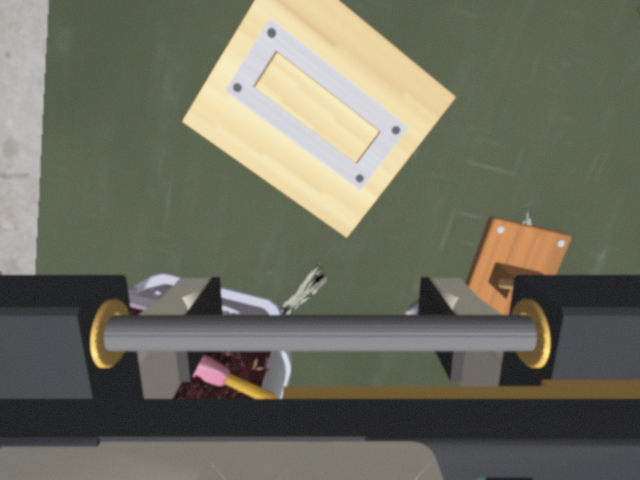

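The slot is clear here, with corners at about (274,52), (380,131), (360,162) and (254,84).

Run:
```python
from h import *
np.set_printoptions(precision=4,suppress=True)
o,s,W=wrist(); T=tool(o)@s["hand_eye"]; K=s["K"]
def cast(px,z=.102):
    px=np.asarray(px,float).reshape(-1,2)
    d=np.c_[(px[:,0]-K[0,2])/K[0,0],-(px[:,1]-K[1,2])/K[1,1],-np.ones(len(px))]@T[:3,:3].T
    return T[:3,3]+d*((z-T[2,3])/d[:,2])[:,None]
hsv=cv2.cvtColor(s["color"],cv2.COLOR_RGB2HSV)
m=np.zeros((480,640),np.uint8); m[10:200,200:430]=((hsv[10:200,200:430,1]<50)&(hsv[10:200,200:430,2]>90))
m=cv2.morphologyEx(m,cv2.MORPH_CLOSE,np.ones((3,3)))
cs,h=cv2.findContours(m,cv2.RETR_CCOMP,cv2.CHAIN_APPROX_NONE)
for i,c in enumerate(cs):
    if len(c)>60: print(len(c),h[0][i][3],cv2.boundingRect(c),cv2.minAreaRect(cast(c)[:,:2].astype(np.float32)))
print(cast([(274,52),(380,131),(360,162),(254,84)]), cast([(274,52),(380,131),(360,162),(254,84)]).mean(0))
print(W[120,220],W[200,330],W[60,250])
```

```text
200 -1 (402, 138, 28, 62) ((0.5214924812316895, -0.10710985213518143), (0.043868597596883774, 0.019703935831785202), 18.40593147277832)
544 -1 (200, 138, 62, 62) ((0.5548390746116638, -0.23674669861793518), (0.04360450804233551, 0.04486171156167984), 9.082804679870605)
135 -1 (200, 55, 18, 34) ((0.49177002906799316, -0.26699715852737427), (0.009036853909492493, 0.02222626842558384), 69.18936920166016)
224 -1 (402, 28, 28, 41) ((0.444460391998291, -0.1303696185350418), (0.02643214352428913, 0.01467663049697876), 62.959007263183594)
417 -1 (226, 19, 184, 174) ((0.4987708032131195, -0.1855597198009491), (0.11889132857322693, 0.057393111288547516), 68.02397918701172)
273 67 (255, 53, 126, 111) ((0.498586505651474, -0.1852942705154419), (0.08948168903589249, 0.02829001285135746), 68.0732421875)
206 -1 (200, 19, 36, 37) ((0.4699603319168091, -0.2599518895149231), (0.01824568398296833, 0.025365043431520462), 27.59754180908203)
99 -1 (417, 10, 13, 28) ((0.42940619587898254, -0.13152489066123962), (0.01584199257194996, 0.007884126156568527), 18.405977249145508)
157 -1 (359, 10, 39, 25) ((0.4354836046695709, -0.16075091063976288), (0.014153948053717613, 0.02475862018764019), 13.913541793823242)
82 -1 (217, 10, 31, 9) ((0.45341402292251587, -0.2545969784259796), (0.0035588026512414217, 0.020225264132022858), 20.819072723388672)
102 -1 (200, 10, 20, 23) ((0.461528480052948, -0.26819536089897156), (0.013252509757876396, 0.011428751982748508), 15.613286972045898)
[[ 0.4695 -0.223   0.102 ]
 [ 0.5014 -0.1397  0.102 ]
 [ 0.5256 -0.1476  0.102 ]
 [ 0.4924 -0.2321  0.102 ]] [ 0.4972 -0.1856  0.102 ]
[ 0.5215 -0.2514  0.099 ] [ 0.5582 -0.1615  0.0997] [ 0.4781 -0.2378  0.1015]
```

The slot centre is (0.4986, -0.1853) with the long axis at 68°, measuring 89.5 x 28.3 mm against the given 90 x 28. Now I'll move to the lid for a wrist look.

```bash
python3 -m inch '[0,0.049,0.0063,0,0,0,0.0876, 0,0.049,0.0063,0,0,0,0.0876, 0,0.049,0.0063,0,0,0,0.0876, 0,0.049,0.0063,0,0,0,0.0876, 0,0.049,0.0063,0,0,0,0.0876, 0,0.049,0.0063,0,0,0,0.0876, 0,0.049,0.0063,0,0,0,0.0876, 0,0.049,0.0063,0,0,0,0.0876, 0,0.049,0.0063,0,0,0,0.0876, 0,0.049,0.0063,0,0,0,0.0876, 0,0,0,-10,0,0,0.05, 0,0,0,-10,0,0,0.05, 0,0,0,-10,0,0,0.05, 0,0,0,-10,0,0,0.05, 0,0,0,-10,0,0,0.05, 0,0,0,-10,0,0,0.05, 0,0,0,-10,0,0,0.05, 0,0,0,-10,0,0,0.05, 0,0,0,0,0,0,0.05]'
python3 - <<'E'
from h import *
o,s,W=wrist(); cv2.imwrite("pics/w3.png",s["color"][:,:,::-1]); print(tool(o).round(3),o["qvel"].round(2),o["joint_pos"].round(1),o["opening"])
E
```

```text
clock: 4.6
tool_pos: [0.5226, 0.3183, 0.409]
orientation: [-95.0, 89.5, -0.2]
force: [-0.4, 0.8, -0.0]
opening: 0.05
[[ 0.009 -0.996 -0.083  0.523]
 [-0.    -0.083  0.997  0.318]
 [-1.    -0.009 -0.001  0.409]
 [ 0.     0.     0.     1.   ]] [-0.7  -0.3  -0.3   0.04  0.01 -2.82] [ 49.7  14.4  -7.7   0.4 -67.7 -45.1] 0.050020900019019585
```

View pics/w3.png

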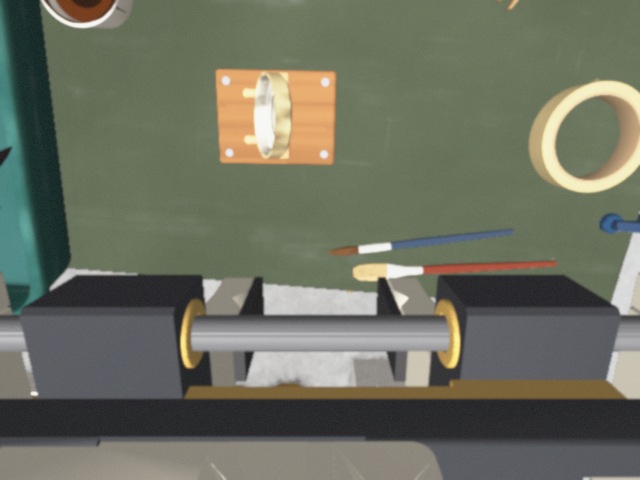

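The wrist view shows the stand base corners at about (217,70), (335,71), (334,164) and (222,163), with the lid at about (272,115).

Run:
```python
from h import *
np.set_printoptions(precision=4,suppress=True)
o,s,W=wrist(); T=tool(o)@s["hand_eye"]; K=s["K"]
def cast(px,z):
    px=np.asarray(px,float).reshape(-1,2)
    d=np.c_[(px[:,0]-K[0,2])/K[0,0],-(px[:,1]-K[1,2])/K[1,1],-np.ones(len(px))]@T[:3,:3].T
    return T[:3,3]+d*((z-T[2,3])/d[:,2])[:,None]
hsv=cv2.cvtColor(s["color"],cv2.COLOR_RGB2HSV)
Z=W[...,2]; M=np.zeros((480,640),bool); M[55:180,205:350]=1
b=M&(Z>.005)&(Z<.2)
n,l,st,c=cv2.connectedComponentsWithStats(b.astype(np.uint8)); b=l==1+np.argmax(st[1:,4])
cs,_=cv2.findContours(b.astype(np.uint8),cv2.RETR_EXTERNAL,cv2.CHAIN_APPROX_NONE)
print("base",cv2.minAreaRect(cast(cs[0],.014)[:,:2].astype(np.float32)))
wood=M&(abs(Z-.014)<.004); print(cv2.minAreaRect(W[wood][:,:2].astype(np.float32)),np.median(Z[wood]))
# screws
w=(M&(hsv[...,1]<50)&(hsv[...,2]>150)&(abs(Z-.014)<.006)).astype(np.uint8)
n,l,st,c=cv2.connectedComponentsWithStats(w)
P=np.array([cast(c[i],.014)[0] for i in range(1,n) if st[i,4]>5]); print(P,P.mean(0))
lid=M&(Z>.088)&(Z<.13)
P=W[lid]; print(lid.sum(),P.min(0),P.max(0))
for z0 in np.arange(.08,.12,.005):
    k=M&(abs(Z-z0)<.0025); Q=W[k]; print(z0,k.sum(),Q[:,0].min(),Q[:,0].max(),Q[:,1].min(),Q[:,1].max())
# face fit
f=M&(Z>.07)&(Z<.113)&(hsv[...,1]<40)&(hsv[...,2]>150); P=W[f]; c0=np.median(P,0); P=P[np.linalg.norm(P-c0,axis=1)<.035]
c0=P.mean(0); u,sv,v=np.linalg.svd(P-c0); print("face",len(P),c0,v[2],sv/np.sqrt(len(P)),P.min(0),P.max(0))
```

```text
base ((0.5739874839782715, 0.24121662974357605), (0.10882174968719482, 0.08312737941741943), 3.9385383129119873)
((0.5745036602020264, 0.24117621779441833), (0.1099337562918663, 0.08394946902990341), 3.9081382751464844) 0.012926301937695506
[[0.6211 0.212  0.014 ]
 [0.5314 0.2059 0.014 ]
 [0.6169 0.2757 0.014 ]
 [0.5271 0.2696 0.014 ]] [0.5741 0.2408 0.014 ]
1432 [0.5518 0.2108 0.088 ] [0.5765 0.2713 0.1164]
0.08 144 0.5550732498466847 0.5807503322045822 0.20878034927104525 0.2720021610278617
0.085 23 0.5673814593716328 0.5778594033136597 0.2104780690821122 0.2716488729018878
0.09000000000000001 27 0.5602278201922295 0.5765437197619632 0.21082385704913606 0.27129791199603814
0.09500000000000001 78 0.5568047607467 0.5742869528259096 0.211351817117357 0.27080338423110617
0.10000000000000002 158 0.5536956921451361 0.572226879765553 0.21280282794440686 0.26890737961698263
0.10500000000000002 295 0.5522996852517339 0.5700086616295065 0.2151874603109293 0.2663467895948834
0.11000000000000003 623 0.5518276624782715 0.5676968013680084 0.21937926243775407 0.26032566077263575
0.11500000000000003 251 0.5534752530196 0.5646829352337461 0.2272614059380395 0.2559497219599674
face 113 [0.5755 0.223  0.0731] [0.8795 0.3159 0.3561] [0.0121 0.004  0.0025] [0.5681 0.2132 0.07  ] [0.5826 0.2584 0.1051]
```

The stand yaw is 3.9° and base centre (0.574, 0.241), consistent across three estimates. The lid's mid-top is about (0.558, 0.240, 0.114), which puts the disc's mid-centre at about (0.5696, 0.2405, 0.0853). Now the tool-frame offsets.

```bash
cat > g.py <<'E'
from h import *
np.set_printoptions(precision=4,suppress=True)
a=np.radians(22); p=np.radians(3.93)
hh=np.array([np.cos(p),np.sin(p),0]); zz=np.array([0,0,1.]); n=np.cos(a)*hh+np.sin(a)*zz; u=-np.sin(a)*hh+np.cos(a)*zz
C=np.array([.5696,.2405,.0853])
Rg=np.c_[-u,-n,np.cross(u,n)]
def delta(Rt,pt):
    o=ctrl.get_obs(); T=tool(o); 
    print("rotvec tool deg",np.degrees(R.from_matrix(T[:3,:3].T@Rt).as_rotvec()),"shift in current tool",T[:3,:3].T@(pt-T[:3,3]),"shift in target tool",Rt.T@(pt-T[:3,3]),o["force"].round(1),o["opening"],o["clock"],o["joint_pos"].round(1))
E
python3 -c "
from g import *
print(C+.182*u); delta(Rg,C+(.182+.05)*u)"
```

```text
[0.5016 0.2358 0.254 ]
rotvec tool deg [  0.6931   0.0973 -21.5078] shift in current tool [ 0.1082  0.0472 -0.0805] shift in target tool [ 0.0837  0.0827 -0.0811] [0.4 1.3 0.3] 0.04993654842443967 4.7 [ 49.8  14.4  -7.7   0.4 -67.7 -45.3]
```

```bash
python3 -m inch '[0,0,0,0.23,0.03,-7.2,0.05, 0,0,0,0.23,0.03,-7.2,0.05, 0,0,0,0.23,0.03,-7.2,0.05, 0,0,0,0,0,0,0.05, 0,0.0207,-0.0203,0,0,0,0.05, 0,0.0207,-0.0203,0,0,0,0.05, 0,0.0207,-0.0203,0,0,0,0.05, 0,0.0207,-0.0203,0,0,0,0.05, 0.02,0,0,0,0,0,0.05, 0.02,0,0,0,0,0,0.05, 0,0,0,0,0,0,0.05]'
python3 - <<'E'
from g import *
delta(Rg,C+(.182)*u)
o,s,W=wrist(); cv2.imwrite("pics/w4.png",s["color"][:,:,::-1])
s=ctrl.snapshot("side"); cv2.imwrite("pics/s4.png",cv2.resize(s["color"][100:340,220:520,::-1],None,fx=2.5,fy=2.5))
E
```

```text
clock: 6.08
tool_pos: [0.4685, 0.2307, 0.3434]
orientation: [-88.1, 68.0, 3.6]
force: [0.4, -0.9, 0.1]
opening: 0.0501
rotvec tool deg [-2.1868 -0.1115  0.0168] shift in current tool [0.0954 0.0027 0.003 ] shift in target tool [0.0954 0.0025 0.0029] [ 0.4 -0.9  0.1] 0.05013190091394205 6.075 [ 50.9   3.2 -43.8  31.7 -31.6 -74.8]
```

View pics/w4.png

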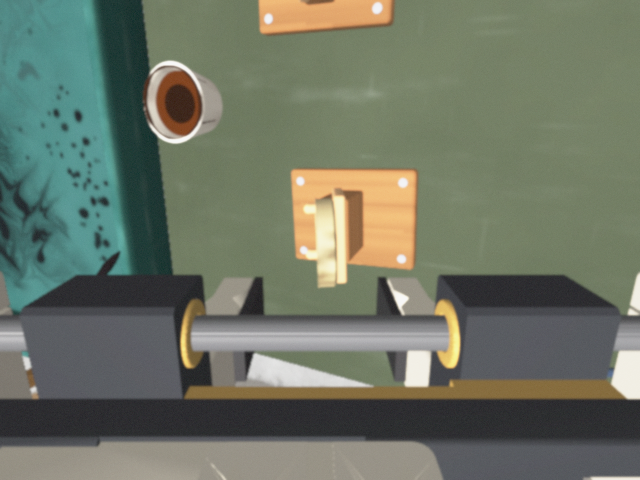

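View pics/s4.png

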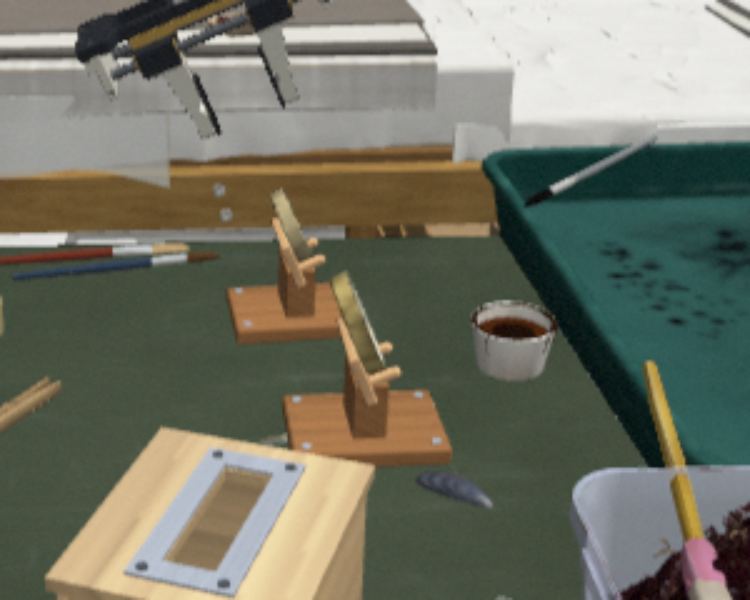

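The wrist view now looks down the lid's plane: the lid rim is at columns ~316-337 and rows ~188-285, with the plate to its right. I'll check it in tool coordinates.

Run:
```python
from g import *
o=ctrl.get_obs(); s=ctrl.snapshot("wrist"); Wt=cloud(s,s["hand_eye"]); W=Wt@tool(o)[:3,:3].T+tool(o)[:3,3]
M=np.zeros((480,640),bool); M[175:275,300:360]=1
# disc-plane coords relative to C
q=(W-C); a1=q@n; b1=q@u; c1=q@np.cross(u,n)
k=M&(b1>.005)&(b1<.06)&(abs(a1)<.03)
print(k.sum(),"n range",np.percentile(a1[k],[1,5,50,95,99]),"u max",np.percentile(b1[k],[50,95,100]),"lat",np.percentile(c1[k],[0,1,99,100]))
print("tool y",np.percentile(Wt[k][:,1],[1,5,50,95,99]),"z",np.percentile(Wt[k][:,2],[0,1,99,100]),"x min",Wt[k][:,0].min())
r=np.hypot(b1[k],c1[k]); print(np.percentile(r,[1,50,99]))
# circle fit on rim
A=np.c_[b1[k],c1[k],np.ones(k.sum())]; x=np.linalg.lstsq(A,(b1[k]**2+c1[k]**2),rcond=None)[0]; print("circle ctr u,lat",x[:2]/2,np.sqrt(x[2]+(x[:2]**2).sum()/4))
cv2.imwrite("pics/c4.png",cv2.resize(s["color"][160:290,270:400,::-1],None,fx=4,fy=4))
```

```text
1517 n range [-0.0076 -0.007  -0.0013  0.0044  0.0049] u max [0.027  0.03   0.0314] lat [-0.0299 -0.0292  0.0152  0.0168]
tool y [-0.0019 -0.0013  0.0049  0.0105  0.0112] z [-0.0279 -0.0271  0.0172  0.0185] x min 0.2471644732032593
[0.0275 0.0297 0.0312]
circle ctr u,lat [ 0.0003 -0.0001] 0.029331358606480208
```

View pics/c4.png

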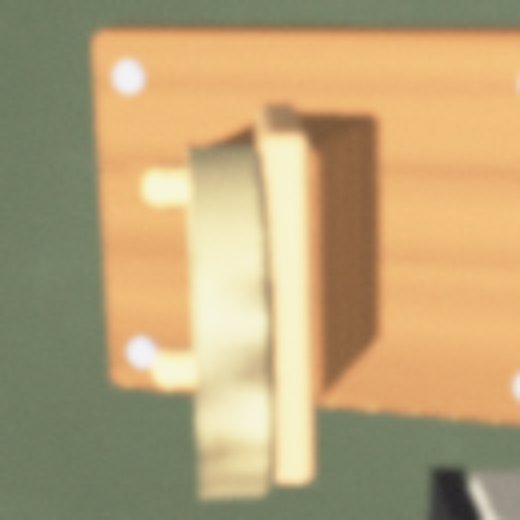

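```bash
python3 -m inch '[0,0.004,0.003,-2.2,0,0,0.05, 0.016,0,0,0,0,0,0.05, 0.016,0,0,0,0,0,0.05, 0.016,0,0,0,0,0,0.05, 0.012,0,0,0,0,0,0.05, 0,0,0,0,0,0,0.05]'
python3 -c "
from g import *
delta(Rg,C-.0013*n+(.182)*u)"
```

```text
clock: 6.98
tool_pos: [0.487, 0.2387, 0.2909]
orientation: [-89.9, 67.5, 4.7]
force: [-0.3, -0.3, -0.2]
opening: 0.0502
rotvec tool deg [0.6259 0.3071 0.4557] shift in current tool [ 0.0395  0.0022 -0.0041] shift in target tool [ 0.0395  0.0018 -0.0039] [-0.3 -0.3 -0.2] 0.050245288368452164 6.975 [ 46.3   8.5 -48.9  44.6 -21.1 -82.1]
```

```bash
python3 -m inch '[0.01,0.002,-0.004,0.6,0.3,0.45,0.05, 0.01,0,0,0,0,0,0.05, 0.006,0,0,0,0,0,0.05, 0,0,0,0,0,0,0.05]'
python3 -c "
from g import *
delta(Rg,C-.0013*n+(.182)*u)"
```

```text
clock: 7.48
tool_pos: [0.4954, 0.2357, 0.2667]
orientation: [-89.8, 67.9, 4.1]
force: [-0.6, -0.1, 0.9]
opening: 0.05
rotvec tool deg [0.0197 0.0777 0.096 ] shift in current tool [ 0.0141  0.0004 -0.0003] shift in target tool [ 0.0141  0.0003 -0.0003] [-0.6 -0.1  0.9] 0.049991963794989276 7.475 [ 42.4  10.8 -51.4  53.6 -16.8 -88.8]
```

```bash
python3 -m inch '[0.007,0,0,0,0,0,0.05, 0.007,0,0,0,0,0,0.05, 0,0,0,0,0,0,0.05]'
python3 - <<'E'
from g import *
delta(Rg,C-.0013*n+(.182)*u)
o,s,W=wrist(); cv2.imwrite("pics/w5.png",s["color"][:,:,::-1])
s=ctrl.snapshot("side"); cv2.imwrite("pics/s5.png",cv2.resize(s["color"][100:270,270:430,::-1],None,fx=3.5,fy=3.5,interpolation=cv2.INTER_CUBIC))
E
```

```text
clock: 7.85
tool_pos: [0.501, 0.2362, 0.2548]
orientation: [-89.7, 67.8, 4.2]
force: [0.6, -0.4, 0.3]
opening: 0.0499
rotvec tool deg [0.0035 0.1147 0.2   ] shift in current tool [ 0.0009  0.0011 -0.0005] shift in target tool [ 0.001   0.0011 -0.0005] [ 0.6 -0.4  0.3] 0.04989025018018027 7.85 [ 39.   12.  -52.8  62.4 -14.1 -94.7]
```

View pics/w5.png

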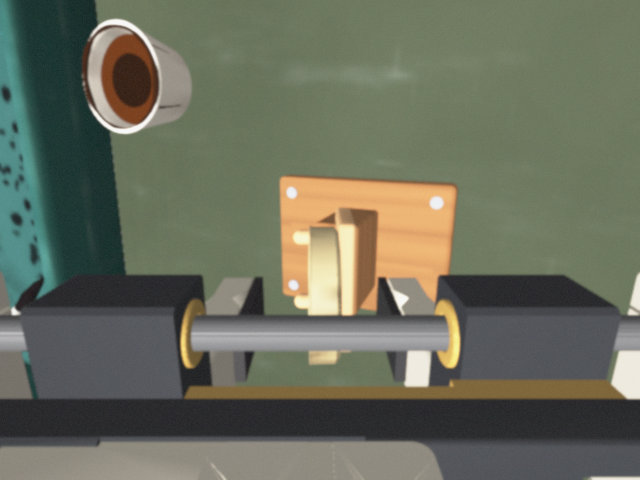

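View pics/s5.png

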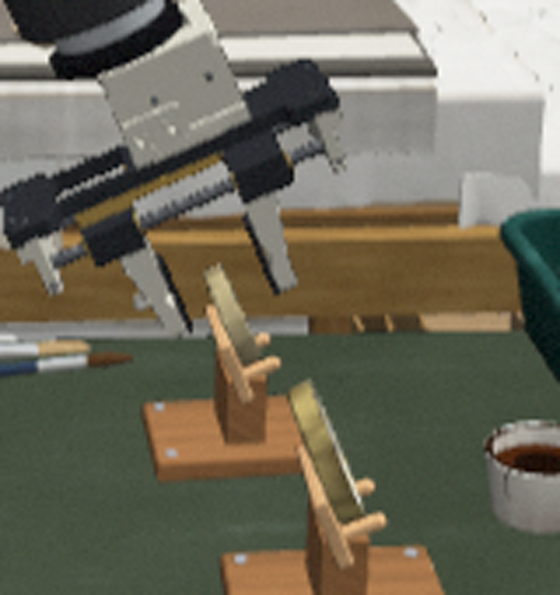

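The tips straddle the lid. In the wrist view the rim is at columns 308-340 and the jaw centre at ~320. I'll centre by 1.5 mm more in tool y and close.

```bash
python3 -m inch '[0,0.0015,-0.0005,0,0,0,0.03, 0,0,0,0,0,0,0.02, 0,0,0,0,0,0,0.005, 0,0,0,0,0,0,0.005, 0,0,0,0,0,0,0.005,0,0,0,0,0,0,0.005]'
python3 - <<'E'
from g import *
delta(Rg,C-.0013*n+(.182)*u)
s=ctrl.snapshot("side"); cv2.imwrite("pics/s6.png",cv2.resize(s["color"][100:270,270:430,::-1],None,fx=3.5,fy=3.5,interpolation=cv2.INTER_CUBIC))
E
```

```text
clock: 8.7
tool_pos: [0.4994, 0.2364, 0.2557]
orientation: [-89.5, 67.7, 4.5]
force: [0.1, 0.1, 0.4]
opening: 0.013
rotvec tool deg [0.0144 0.2098 0.3113] shift in current tool [ 0.0024 -0.     -0.0007] shift in target tool [ 0.0024 -0.0001 -0.0007] [0.1 0.1 0.4] 0.012950245067812581 8.7 [ 39.   11.8 -53.1  62.9 -14.  -95.1]
```

View pics/s6.png

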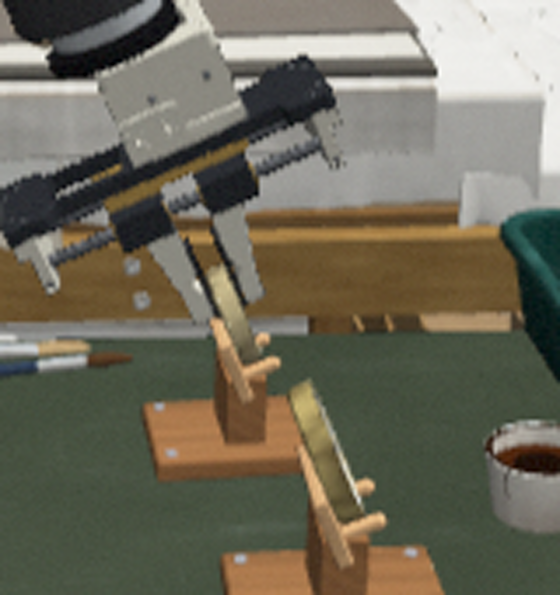

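The jaws hold at 13.0 mm, matching the lid thickness. Now I lift along its plane.

```bash
python3 -m inch '[-0.012,0,0,0,0,0,0.005, -0.012,0,0,0,0,0,0.005, -0.015,0,0,0,0,0,0.005, -0.02,0,0,0,0,0,0.005, -0.03,0,0,0,0,0,0.005, -0.03,0,0,0,0,0,0.005, -0.03,0,0,0,0,0,0.005, 0,0,0,0,0,0,0.005]'
python3 - <<'E'
from g import *
p=np.radians(-22); bx=np.array([np.cos(p),np.sin(p),0])
Rd=np.c_[-zz,-bx,np.cross(zz,bx)]
delta(Rd,np.array([.4986,-.1853,.102+.178+.1]))
s=ctrl.snapshot("side"); cv2.imwrite("pics/s7.png",cv2.resize(s["color"][30:270,220:460,::-1],None,fx=2.5,fy=2.5,interpolation=cv2.INTER_CUBIC))
E
```

```text
clock: 9.75
tool_pos: [0.4411, 0.2313, 0.3964]
orientation: [-89.5, 68.0, 4.4]
force: [0.1, -0.2, -0.6]
opening: 0.0124
rotvec tool deg [25.5991  5.1564 21.604 ] shift in current tool [ 0.0247 -0.0209 -0.4197] shift in target tool [ 0.0164 -0.2094 -0.3648] [ 0.1 -0.2 -0.6] 0.012376980295381854 9.75 [ 55.2  -2.2 -40.2  26.4 -40.7 -69.7]
```

View pics/s7.png

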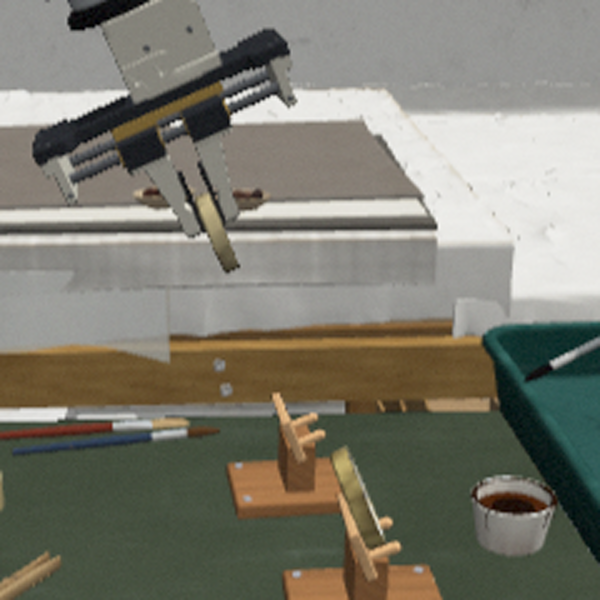

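The lid is held and hanging clear of the stand, at about (218,230) in the crop, and the large lid is undisturbed. Next I turn upright with the axis along box x, then carry it over.

```bash
python3 -m inch '[0,0,0,6.4,1.29,5.4,0.005, 0,0,0,6.4,1.29,5.4,0.005, 0,0,0,6.4,1.29,5.4,0.005, 0,0,0,6.4,1.29,5.4,0.005, 0,0,0,0,0,0,0.005]'
python3 -c "
from g import *
p=np.radians(-22); bx=np.array([np.cos(p),np.sin(p),0])
Rd=np.c_[-zz,-bx,np.cross(zz,bx)]
delta(Rd,np.array([.4986,-.1853,.102+.178+.1]))"
```

```text
clock: 10.42
tool_pos: [0.4407, 0.2295, 0.3889]
orientation: [132.7, 88.8, -160.1]
force: [0.0, -0.1, -0.3]
opening: 0.0128
rotvec tool deg [-0.8671 -0.7739 -0.8508] shift in current tool [ 0.0107 -0.2146 -0.3595] shift in target tool [ 0.0089 -0.209  -0.3629] [ 0.  -0.1 -0.3] 0.012810186600327315 10.425 [ 50.    4.7 -21.9  -0.6 -64.4 -72.5]
```

```bash
python3 -m inch '[0,0,0,-0.87,-0.77,-0.85,0.005, 0,-0.021,-0.0363,0,0,0,0.005, 0,-0.021,-0.0363,0,0,0,0.005, 0,-0.021,-0.0363,0,0,0,0.005, 0,-0.021,-0.0363,0,0,0,0.005, 0,-0.021,-0.0363,0,0,0,0.005, 0,-0.021,-0.0363,0,0,0,0.005, 0,-0.021,-0.0363,0,0,0,0.005, 0,-0.021,-0.0363,0,0,0,0.005, 0,-0.021,-0.0363,0,0,0,0.005, 0,-0.021,-0.0363,0,0,0,0.005, 0,0,0,0,0,0,0.005]'
cat > d.py <<'E'
from g import *
p=np.radians(-22); bx=np.array([np.cos(p),np.sin(p),0]); by=np.array([-bx[1],bx[0],0])
Rd=np.c_[-zz,-bx,np.cross(zz,bx)]
delta(Rd,np.array([.4986,-.1853,.102+.178+.004]))
E
python3 d.py
```

```text
clock: 11.92
tool_pos: [0.503, -0.1992, 0.3887]
orientation: [-107.3, 88.2, -37.1]
force: [-0.5, 0.1, -1.2]
opening: 0.0125
rotvec tool deg [ 2.2147 -0.4968  1.7143] shift in current tool [0.1043 0.012  0.0125] shift in target tool [0.1047 0.0093 0.0112] [-0.5  0.1 -1.2] 0.012483503083462138 11.925 [ -0.4   8.  -18.8   1.2 -61.7 -19.9]
```

```bash
python3 -m inch '[0,0.0093,0.0112,2.2,-0.5,1.7,0.005, 0.02,0,0,0,0,0,0.005, 0,0,0,0,0,0,0.005]'
python3 d.py
python3 - <<'E'
from h import *
for n in ("scene","side"):
    s=ctrl.snapshot(n); c=s["color"][:,:,::-1]
    c=c[100:290,320:480] if n=="scene" else c[120:420,190:420]
    cv2.imwrite(f"pics/{n}8.png",cv2.resize(c,None,fx=3 if n=="scene" else 2,fy=3 if n=="scene" else 2,interpolation=cv2.INTER_CUBIC))
o,s,W=wrist(); cv2.imwrite("pics/w8.png",s["color"][:,:,::-1])
E
```

```text
clock: 12.3
tool_pos: [0.4961, -0.1846, 0.3673]
orientation: [-134.6, 89.8, -66.4]
force: [-0.0, 0.1, -0.3]
opening: 0.0131
rotvec tool deg [ 0.2457 -0.175   0.178 ] shift in current tool [ 0.0833 -0.0023  0.0005] shift in target tool [ 0.0833 -0.0025  0.0003] [-0.   0.1 -0.3] 0.01305216344097237 12.3 [  0.9   8.4 -20.9   0.3 -60.5 -22.8]
```

View pics/scene8.png

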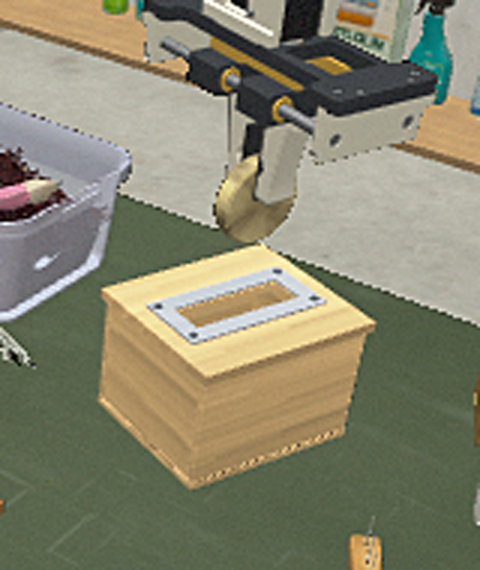

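View pics/side8.png

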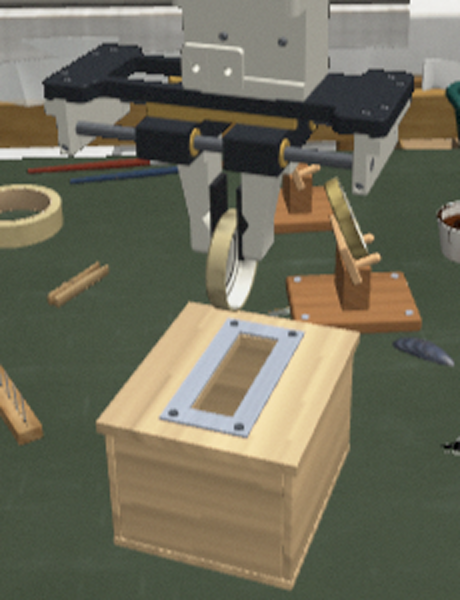

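View pics/w8.png

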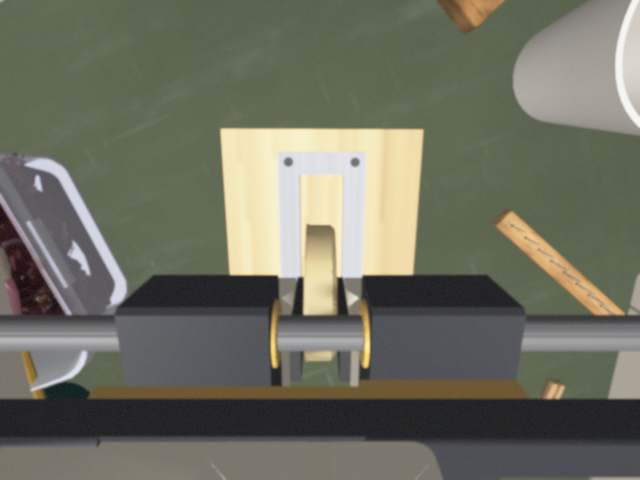

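The wrist view shows the lid at columns 303-337, inside the slot at columns 300-343 and parallel to it. The lid is nearer the camera, so it looks wider. Direct view says centred within ~1 mm; the earlier slot estimate says 2.4 mm off. Both are well inside the ±7 mm clearance, so I'll split the difference and lower.

```bash
python3 -m inch '[0.015,-0.001,0,0.25,-0.17,0.18,0.005, 0.02,0,0,0,0,0,0.005, 0,0,0,0,0,0,0.005]'
python3 d.py
python3 - <<'E'
from h import *
for n in ("side",):
    s=ctrl.snapshot(n); c=s["color"][:,:,::-1]
    c=c[100:290,320:480] if n=="scene" else c[120:420,190:420]
    cv2.imwrite(f"pics/{n}9.png",cv2.resize(c,None,fx=3 if n=="scene" else 2,fy=3 if n=="scene" else 2,interpolation=cv2.INTER_CUBIC))
o,s,W=wrist(); cv2.imwrite("pics/w9.png",s["color"][:,:,::-1])
E
```

```text
clock: 12.82
tool_pos: [0.4986, -0.1852, 0.3336]
orientation: [-69.8, 89.7, -1.8]
force: [0.2, -0.3, -0.3]
opening: 0.0126
rotvec tool deg [-0.0009  0.1121  0.305 ] shift in current tool [ 0.0496  0.0002 -0.0002] shift in target tool [ 0.0496 -0.0001 -0.0001] [ 0.2 -0.3 -0.3] 0.012644150298318706 12.825 [  0.8  10.4 -23.2   0.  -56.  -22.8]
```

View pics/side9.png

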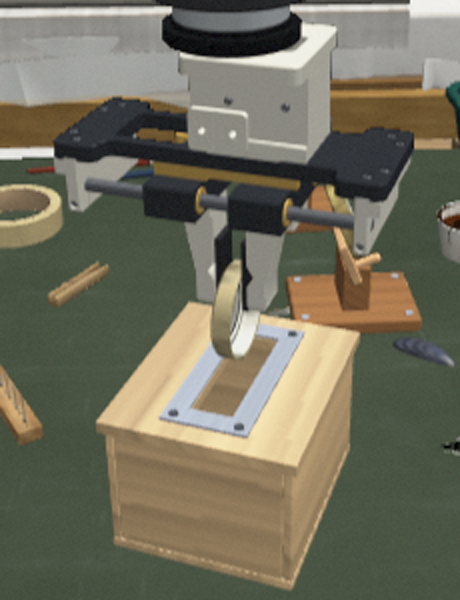

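View pics/w9.png

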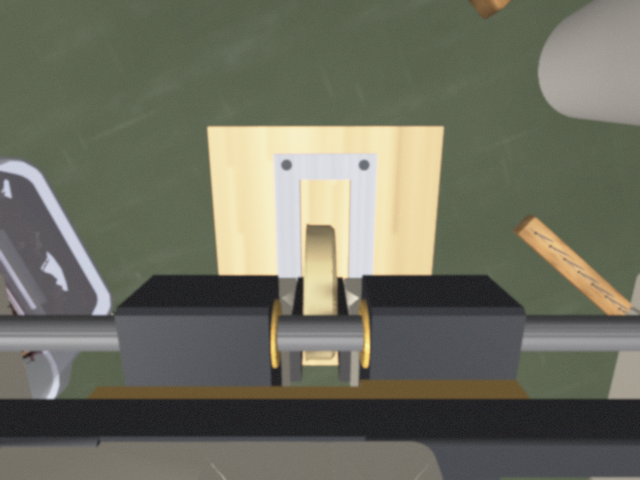

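Relative view: the slot is centred at column 325 and the lid at 320, about 3 mm in +y. I'll nudge 1.5 mm and enter.

```bash
python3 -m inch '[0.01,0.0015,0,0,0.1,0.3,0.005, 0.01,0,0,0,0,0,0.005, 0.01,0,0,0,0,0,0.005, 0,0,0,0,0,0,0.005]'
python3 d.py
python3 - <<'E'
from h import *
s=ctrl.snapshot("side"); cv2.imwrite(f"pics/side10.png",cv2.resize(s["color"][180:350,230:390,::-1],None,fx=3.5,fy=3.5,interpolation=cv2.INTER_CUBIC))
s=ctrl.snapshot("scene"); cv2.imwrite(f"pics/scene10.png",cv2.resize(s["color"][120:260,340:460,::-1],None,fx=4,fy=4,interpolation=cv2.INTER_CUBIC))
E
```

```text
clock: 13.42
tool_pos: [0.4982, -0.1848, 0.304]
orientation: [-74.8, 89.8, -6.8]
force: [0.3, 0.1, -0.9]
opening: 0.0132
rotvec tool deg [0.0171 0.0592 0.2174] shift in current tool [ 0.02   -0.0005 -0.0003] shift in target tool [ 0.02   -0.0005 -0.0003] [ 0.3  0.1 -0.9] 0.0131729455204685 13.425 [  0.8  12.2 -25.4   0.  -52.2 -22.8]
```

View pics/side10.png

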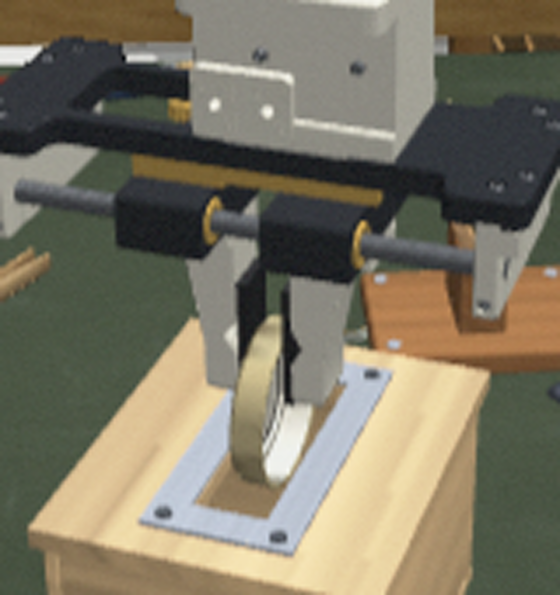

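View pics/scene10.png

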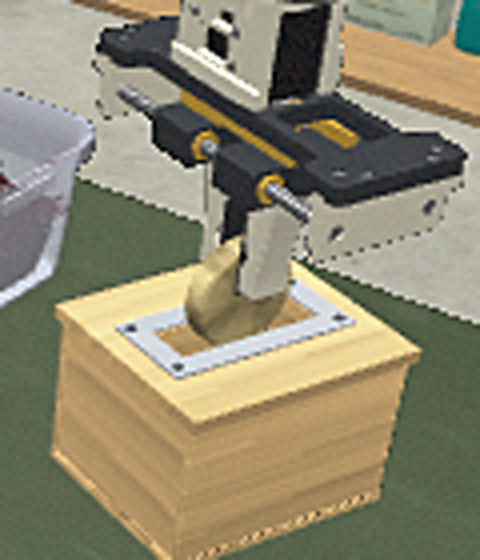

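The lid's lower edge is inside the slot with no contact force. I lower 17 mm more and check before release.

```bash
python3 -m inch '[0.009,0,0,0,0,0.2,0.005, 0.008,0,0,0,0,0,0.005, 0,0,0,0,0,0,0.005, 0,0,0,0,0,0,0.005]'
python3 d.py
python3 - <<'E'
from h import *
s=ctrl.snapshot("side"); cv2.imwrite(f"pics/side11.png",cv2.resize(s["color"][180:350,230:390,::-1],None,fx=3.5,fy=3.5,interpolation=cv2.INTER_CUBIC))
E
```

```text
clock: 14.02
tool_pos: [0.4989, -0.1849, 0.2871]
orientation: [-55.4, 89.8, 12.7]
force: [0.5, -0.8, -1.6]
opening: 0.0132
rotvec tool deg [0.0341 0.087  0.1259] shift in current tool [ 0.0031  0.0001 -0.0005] shift in target tool [ 0.0031  0.0001 -0.0005] [ 0.5 -0.8 -1.6] 0.013223873700927861 14.025 [  0.8  13.4 -26.4  -0.  -50.  -22.7]
```

View pics/side11.png

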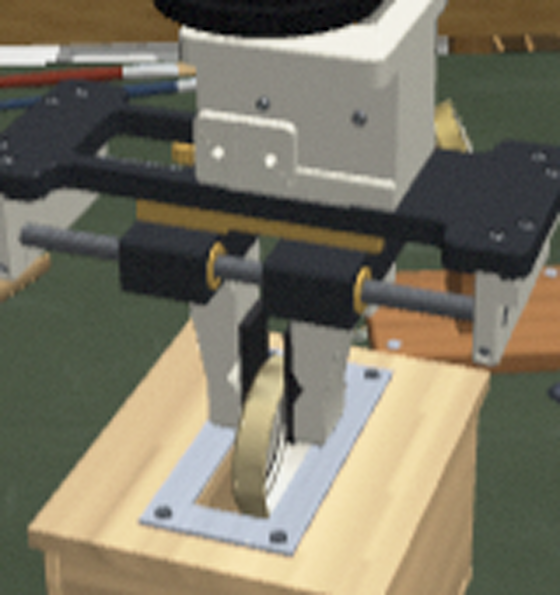

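The lid is well into the slot with gaps on both sides, so I release.

```bash
python3 -m inch '[0,0,0,0,0,0,0.03, 0,0,0,0,0,0,0.04, 0,0,0,0,0,0,0.05, 0,0,0,0,0,0,0.05, -0.03,0,0,0,0,0,0.05, -0.05,0,0,0,0,0,0.05, -0.05,0,0,0,0,0,0.05, 0,0,0,0,0,0,0.05]'
python3 d.py
python3 - <<'E'
from h import *
s=ctrl.snapshot("side"); c=s["color"][:,:,::-1].copy(); cv2.imwrite(f"pics/side12.png",c[120:420,190:470].repeat(2,0).repeat(2,1))
s=ctrl.snapshot("scene"); cv2.imwrite(f"pics/scene12.png",s["color"][100:360,180:460,::-1].repeat(2,0).repeat(2,1))
o,s,W=wrist(); cv2.imwrite("pics/w12.png",s["color"][:,:,::-1])
E
```

```text
clock: 15.08
tool_pos: [0.4985, -0.1851, 0.4214]
orientation: [-64.8, 89.9, 3.2]
force: [0.2, 0.1, -2.0]
opening: 0.0499
rotvec tool deg [0.0379 0.0569 0.1211] shift in current tool [ 0.1374  0.0001 -0.0003] shift in target tool [ 0.1374 -0.0002 -0.0002] [ 0.2  0.1 -2. ] 0.049861947857443974 15.075 [  0.8   6.3 -15.9  -0.  -67.6 -22.7]
```

View pics/side12.png

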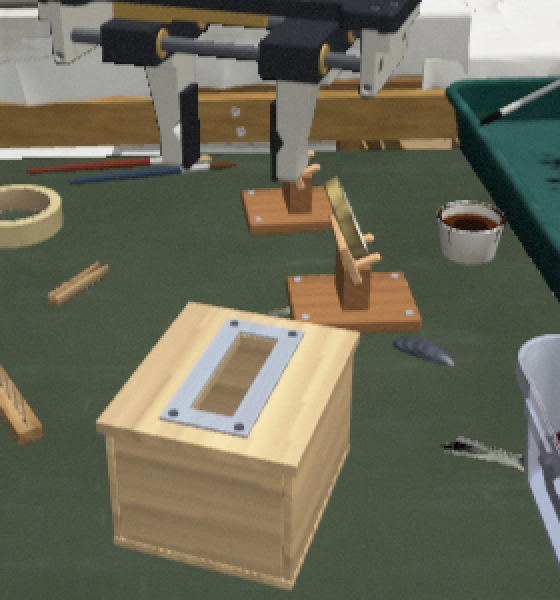

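View pics/scene12.png

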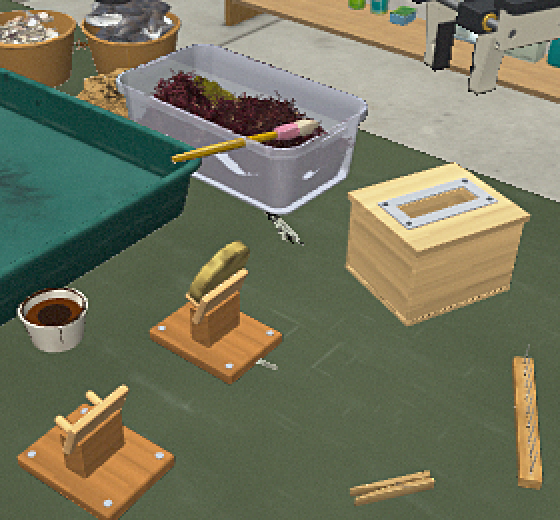

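View pics/w12.png

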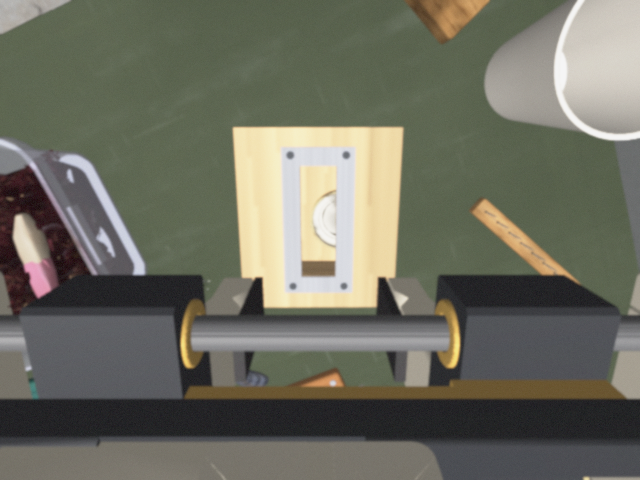

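The wrist view shows the small lid lying flat on the box floor, visible through the slot at about (328,218). The small stand is empty, and the large lid still leans on its stand at about (345,215) in the side crop. The gripper is empty and clear, so I hand in.

```bash
python3 -c "
from plant import ctrl
print(ctrl.close_job()); print(ctrl.get_obs()['clock'])"
```

```text
the job is handed in; nothing more can be done
None
the job is handed in; nothing more can be done
```

The small lid is inside the lid box, and the larger lid is still leaning on its stand. I pinched the small lid across its 13 mm thickness, lifted it out along its own plane and turned it upright. I then lowered it into the slot and let go.

**Last checks:** The wrist camera showed the lid lying on the box floor, seen through the slot. Both fixed cameras showed the small lid's stand empty and the large lid undisturbed. The gripper was empty and about 14 cm above the box. The last clock reading before hand-in was about 15 s, and the wrist force readings I took stayed near 2 N or below.

**Disagreements:**
- **Slot position:** the fixed cameras and the wrist camera differed by up to about 9 mm. I used the wrist value, because it matched the slot's stated size.
- **Lid over the slot:** its centring differed by about 3 mm between the computed position and the close-up view. That was within the roughly 7 mm of clearance on each side, and it went in without noticeable contact.

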